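Ready a repaired raclette grill for its heat test

ROBOT

A 6-joint arm with a two-finger parallel gripper is mounted at the origin on the work surface. World frame = base frame: x ahead of the robot, y to its left, z up, the work surface at z = 0. Lengths are in m, angles in degrees, forces in N, time in s.
With the tool pointing down it reaches from about 0.275 to 0.75 m from the base axis. Payload 10.2 kg.
Tool frame: the origin (TCP) lies midway between the tips of the shut fingers; the grasp point (between the pads) lies 19 mm behind it; y points along the fingers, z is the direction in which the jaws open and shut, and the axes are right-handed (so a half turn about y gives the same grasp; the last joint's range is limited). The gripper opens to 85 mm and grips with 20 to 120 N. Pads are 22 mm wide; open, the fingers measure 114 mm over their backs; the gripper's body (76 mm by 85 mm) begins 54 mm behind the grasp point. The pads swing forward as they close: fully open they stand 13 mm farther back than shut.
Start: joints at [-77.544, 17.928, 85.812, -0, 76.261, -12.8], TCP at [0.224, -0.475, 0.204] pointing down, gripper open.
Joint ranges: [-168.41, 168.41], [-55.51, 124.54], [10.69, 146.95], [-70.63, 250.63], [1, 178], [-165.06, 165.06]. Speed limits (degrees/s): [136.94, 136.94, 172.46, 180, 180, 180].

INTERFACE

Orientations are given as [roll, pitch, yaw] about the fixed x, y, z axes, in that order (R = Rz(yaw) Ry(pitch) Rx(roll)).
In Python, from station import movep, move_linear, goto_joints, open_gripper, grab, pause, inverse_kinematics, capture, MotionError, sign_off, read_t, read_joint_positions, read_joint_vel, read_joint_efforts, read_position, read_tool_rot, read_force, read_wrist_torque, read_width gives the robot as it stands. Calls block until the motion is done:
- movep(position, orientation): joint-space move of the TCP to a pose.
- move_linear(position, ori=None, feed=0.15): straight line of the TCP; ori=None keeps the orientation; feed is the mean speed in m/s.
- goto_joints(angles): joint-space move.
- open_gripper() and grab(): open the fingers fully, or close them until they stop; the grip force is fixed at half the most.
- pause(seconds).
- inverse_kinematics(position, orientation): joint angles nearest the present ones, or None.
- capture(name): name is "scene" or "top" or "wrist"; returns a dict with "color" (480x640x3 uint8, red, green, blue), "range_z" (480x640 float32, m along the optical axis (not along the pixel's ray), 0 where there is no reading), "intrinsics" (3x3 intrinsics, pixels), "rvec" (rotation vector, rad) and "tvec" (3), from world to camera coordinates, as OpenCV has them. Camera axes: x right, y down, z forward; pixel columns grow to the right and rows downward; lengths in m; the calibration is good to about 2 mm. The wrist camera is an equidistant fisheye: a pixel r from the principal point sees the ray r / f radians off the axis. A picture is of the moment at which its call begins.
A pose or a line that the arm cannot do raises MotionError and nothing moves.
- sign_off(): hands the job in, once; it reports no verdict.
Readings, each from a call of its own:
- read_t(): time.
- read_joint_positions(): joint angles.
- read_joint_vel(): joint speeds.
- read_joint_efforts(): joint torques, N m.
- read_position(): TCP position.
- read_tool_rot(): TCP orientation.
- read_force(): force on the tool from outside, world axes, zero at the start.
- read_wrist_torque(): the same for the moment, N m.
- read_width(): finger opening in m.
Only numpy, scipy, OpenCV 4.12 (cv2) and the standard library are available. Lean on these libraries where they do the work, as an engineer would, in place of code of your own. Each camera call takes 0.05 s, during which the arm holds its last target. There are 200 camera calls.

TASK

Make the repaired raclette grill on the bench ready for its heat test. First turn its dial to off (pointer line at the round white dot); with the dial off, slide every pan that lies on the mat into a bay of its own under the heater hood, handle out to the front, pushed fully home against the rear lip; only then turn the dial until its pointer line points to the white test clip, and let go. Leave the loudspeaker and the mug where they are.

Things in the scene. Friction and masses are not known exactly. Their poses are not given: they have to be found in the camera images.
- grill: Raclette grill, fixed, 382 mm wide (y). Origin: middle of its underside; x points from its open front (the robot's side) to its rear, z up. Floor plate 10 mm thick, x = -50 to 62 mm. 4 mm partitions from x = -45 mm rearwards make five bays, each 70 mm wide inside. A 16 mm tall lip at the rear (face at x = 52 mm) stops the pans.
- hood (a point): Heater hood over the bays: middle of its front lower edge, 55 mm above the bench, so 45 mm free height over the bay floor; axes as the grill's. The hood reaches from here (grill x = -30 mm) to x = 62 mm, its top is 97 mm above the bench. A pan at home has its dish under the hood, its handle out in front.
- dial (a joint): The dial on top of the hood, rad: 0 = off (end stop; the white pointer line points to the round white dot, towards the grill's front, the grill's -x), growing clockwise seen from above, up to 3.4. It stays where it is left (friction about 0.04 N m).
- dial_grip (a point): On the dial's upright axis at a height to grip, 25 mm above the hood's top. Dial: black disc, 48 mm across, 5 mm tall, with a bar across it, 46 mm long, 12 mm thick, reaching from 6 to 36 mm above the hood's top. x is along the bar; the white pointer line is at its -x end; z up.
- dial_nose (a point): On the bar's top at its pointer end, 24 mm from the dial's axis (white line).
- clip: White test clip on a thin steel ring around the dial, fixed, 3 mm tall. Origin on the dial's axis at the hood's top; the clip lies along this body's +x, 29 to 46 mm from the axis. It marks the dial's test position, which differs from start to start (dial values of 1.4 to 2.6).
- clip_tip (a point): On the white test clip, 35 mm from the dial's axis.
- mat: Flat grey-blue rubber mat, 260 (x) by 400 (y) by 3 mm, fixed on the bench; the pans lie on it at the start. Origin at the middle of its underside.
- pan0: Raclette pan, 0.15 kg: dark steel dish 80 (x) by 60 (y) by 14 mm tall. Origin: centre of the dish's underside, z up. A sloping neck leads to a wooden bar handle on the -x side, 18 mm wide and tall, from x = -70 to -160 mm, its centre line 30 mm above the underside. Starts flat on the mat, handle roughly towards the robot. All pans are alike; some may be absent.
- pan1: Raclette pan, 0.15 kg: dark steel dish 80 (x) by 60 (y) by 14 mm tall. Origin: centre of the dish's underside, z up. A sloping neck leads to a wooden bar handle on the -x side, 18 mm wide and tall, from x = -70 to -160 mm, its centre line 30 mm above the underside. Starts flat on the mat, handle roughly towards the robot. All pans are alike; some may be absent.
- pan2: Raclette pan, 0.15 kg: dark steel dish 80 (x) by 60 (y) by 14 mm tall. Origin: centre of the dish's underside, z up. A sloping neck leads to a wooden bar handle on the -x side, 18 mm wide and tall, from x = -70 to -160 mm, its centre line 30 mm above the underside. Starts flat on the mat, handle roughly towards the robot. All pans are alike; some may be absent.
- pan3: Raclette pan, 0.15 kg: dark steel dish 80 (x) by 60 (y) by 14 mm tall. Origin: centre of the dish's underside, z up. A sloping neck leads to a wooden bar handle on the -x side, 18 mm wide and tall, from x = -70 to -160 mm, its centre line 30 mm above the underside. Starts flat on the mat, handle roughly towards the robot. All pans are alike; some may be absent.
- pan4: Raclette pan, 0.15 kg: dark steel dish 80 (x) by 60 (y) by 14 mm tall. Origin: centre of the dish's underside, z up. A sloping neck leads to a wooden bar handle on the -x side, 18 mm wide and tall, from x = -70 to -160 mm, its centre line 30 mm above the underside. Starts flat on the mat, handle roughly towards the robot. All pans are alike; some may be absent.
- bay0 (a point): Floor of bay 0 of the grill (bay 0 at the grill's -y end, 74 mm apart): where a pan's origin lies when the pan is fully home, its dish against the rear lip. Axes are the grill's: x points into the bay from the front, z up. Any pan fits any bay, one pan to a bay.
- bay1 (a point): Floor of bay 1 of the grill (bay 0 at the grill's -y end, 74 mm apart): where a pan's origin lies when the pan is fully home, its dish against the rear lip. Axes are the grill's: x points into the bay from the front, z up. Any pan fits any bay, one pan to a bay.
- bay2 (a point): Floor of bay 2 of the grill (bay 0 at the grill's -y end, 74 mm apart): where a pan's origin lies when the pan is fully home, its dish against the rear lip. Axes are the grill's: x points into the bay from the front, z up. Any pan fits any bay, one pan to a bay.
- bay3 (a point): Floor of bay 3 of the grill (bay 0 at the grill's -y end, 74 mm apart): where a pan's origin lies when the pan is fully home, its dish against the rear lip. Axes are the grill's: x points into the bay from the front, z up. Any pan fits any bay, one pan to a bay.
- bay4 (a point): Floor of bay 4 of the grill (bay 0 at the grill's -y end, 74 mm apart): where a pan's origin lies when the pan is fully home, its dish against the rear lip. Axes are the grill's: x points into the bay from the front, z up. Any pan fits any bay, one pan to a bay.
- speaker: Small black loudspeaker, 90 by 100 by 150 mm, at one side of the work. Leave it alone.
- jug: Glass mug, 90 mm across, 100 mm tall, at one side of the work. Leave it alone.
Things that resemble listed ones, but are neither listed nor needed, are in the scene too. What is shaped like the pan1 but orange or red is not meant.

How it is judged:
By the outcome, as a careful person would: the job done as asked, in the order asked, and still so for the second after the job is handed in, with the robot touching nothing.
Of pan0, pan1, pan2, pan3, pan4 only 3 to 5 are there at a start; the rules pass over those that are not, and their reading is None.
At some moment in a run one of pan0, pan1, pan2, pan3, pan4 may be knocked a few centimetres aside while the robot is not near it.
Once in a run the grip may slacken for a moment while it holds something.
It also fails if it takes over 210 s, if anything falls off the work surface, if the arm or the gripper's body presses on something with over 40 N, if the wrist force passes 120 N, or if a joint passes its speed limit or range.

## Working session

There is one attempt and no reset: what is moved stays moved. The work goes in short steps, each a Python script; the robot and the scene stay as the last script left them, time stands still between calls to the robot, and variables do not carry over. Pictures are saved under pics/ and viewed, about 12 in all and at most 16, crops included, and the job is handed in when it is done.

```bash
ls; mkdir -p pics; python3 - <<'E'
from station import *
import cv2, numpy as np
for n in ["scene","top"]:
    c=capture(n); cv2.imwrite(f"pics/{n}0.png",c["color"][:,:,::-1]); np.savez(f"{n}0.npz",**c)
    R=cv2.Rodrigues(np.array(c["rvec"],float))[0]; print(n,(-R.T@np.array(c["tvec"]).ravel()).round(3),R.round(2).tolist(),np.array(c["intrinsics"]).tolist())
print(read_t(),read_tool_rot(),read_width())
E
```

```text
pics
scene [ 1.175 -0.346  0.999] [[0.55, 0.84, -0.01], [0.62, -0.42, -0.67], [-0.56, 0.36, -0.74]] [[450.2705610462838, 0.0, 326.1074589436892], [0.0, 450.2705610462838, 241.73410323591858], [0.0, 0.0, 1.0]]
top [0.184 0.052 1.69 ] [[-0.02, -1.0, -0.02], [-0.98, 0.02, -0.2], [0.2, 0.01, -0.98]] [[518.42252766101, 0.0, 324.3585196937318], [0.0, 518.42252766101, 248.79864014419724], [0.0, 0.0, 1.0]]
0.1 [-9.00612392e+01  1.36572644e-02 -1.54744076e+02] 0.08554946741736429
```

View pics/scene0.png

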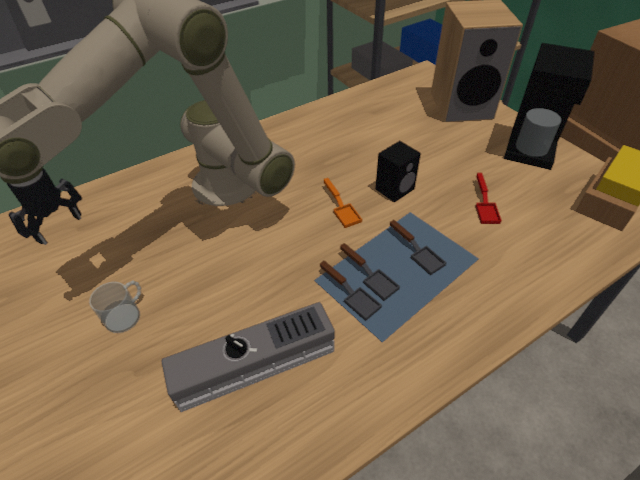

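View pics/top0.png

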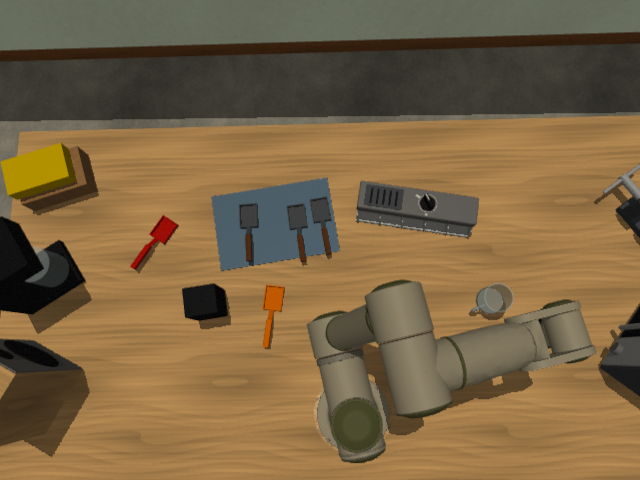

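The pictures show three dark pans on the mat (top: (249,215), (297,216), (320,210)). The grill is at (418,208) with its dial at (427,202). The red and orange pans are decoys. Next I measure from depth.

```bash
cat > h.py <<'E'
from station import *
import cv2, numpy as np
def cam(n):
    c=capture(n); return c
def pts(c):
    K=np.array(c["intrinsics"]);R=cv2.Rodrigues(np.array(c["rvec"],float))[0];t=np.array(c["tvec"],float).ravel()
    v,u=np.mgrid[0:480,0:640]; d=np.array(c["range_z"],float)
    p=np.stack([(u-K[0,2])*d/K[0,0],(v-K[1,2])*d/K[1,1],d],-1)
    w=(p-t)@R; w[d<=0]=np.nan; return w
def proj(c,P):
    return cv2.projectPoints(np.array(P,float).reshape(-1,3),np.array(c["rvec"],float),np.array(c["tvec"],float),np.array(c["intrinsics"]),None)[0].reshape(-1,2)
def rays(c,uv,z):   # pixel -> point on plane z
    K=np.array(c["intrinsics"]);R=cv2.Rodrigues(np.array(c["rvec"],float))[0];t=np.array(c["tvec"],float).ravel()
    o=-R.T@t; uv=np.array(uv,float).reshape(-1,2)
    d=np.c_[(uv-K[:2,2])/K[0,0],np.ones(len(uv))]@R
    return o+d*((z-o[2])/d[:,2])[:,None]
def pans(c):
    """handles (brown) & dishes (dark grey) on the mat"""
    w=pts(c); hsv=cv2.cvtColor(c["color"],cv2.COLOR_RGB2HSV); return w,hsv
E
python3 - <<'E'
from h import *
for n in ["scene","top"]:
    c=dict(np.load(n+"0.npz")); w=pts(c); X,Y,Z=w[...,0],w[...,1],w[...,2]
    m=(Z>.088)&(Z<.106)&(X>.4)&(Y<0.05)&(Y>-.6)&(X<.9)
    r=cv2.minAreaRect(w[m][:,:2].astype(np.float32)*1000); print(n,"hood",m.sum(),r,np.median(Z[m]))
    print(cv2.boxPoints(r).round(0).tolist())
    m2=(Z>.12)&(Z<.145)&(X>.4)&(X<.9)&(Y<0)&(Y>-.5)
    q=w[m2]; print("bar",m2.sum(),q.mean(0).round(4),cv2.minAreaRect(q[:,:2].astype(np.float32)*1000))
    hsv=cv2.cvtColor(c["color"],cv2.COLOR_RGB2HSV); H,S,V=[hsv[...,i] for i in range(3)]
    mat=(X>.35)&(X<.85)&(Y>-.05)&(Y<.5)
    blue=mat&(H>95)&(H<125)&(S>60); r=cv2.minAreaRect(w[blue][:,:2].astype(np.float32)*1000); print("mat",r)
    for nm,mm in [("handle",mat&(Z>.022)&((H<12)|(H>172))&(S>90)&(V<130)),("dish",mat&(Z>.008)&(Z<.03)&(S<70)&(V<110))]:
        k,l,st,ce=cv2.connectedComponentsWithStats(mm.astype(np.uint8))
        for i in range(1,k):
            if st[i,4]<25: continue
            q=w[l==i]; print(nm,st[i,4],ce[i].round(0),q.mean(0).round(3),np.array(cv2.minAreaRect(q[:,:2].astype(np.float32)*1000)[1]).round(0))
E
python3 - <<'E'
import cv2
a=cv2.imread('pics/scene0.png')[310:410,155:345];b=cv2.imread('pics/top0.png')[170:245,350:490]
cv2.imwrite('pics/crop1.png',cv2.vconcat([cv2.resize(a,(560,295),interpolation=2),cv2.resize(b,(560,300),interpolation=2)]))
E
```

```text
scene hood 6174 ((652.0831298828125, -224.27610778808594), (381.4415588378906, 94.17964935302734), 79.9553451538086) 0.0978528094843694
[[572.0, -404.0], [665.0, -420.0], [732.0, -45.0], [639.0, -28.0]]
bar 149 [ 0.6502 -0.2532  0.1314] ((648.0308227539062, -252.4873504638672), (46.31985092163086, 13.460310935974121), 22.610427856445312)
mat ((555.64013671875, 277.1105041503906), (368.7982177734375, 484.4342041015625), 8.390040397644043)
handle 163 [402. 231.] [0.534 0.322 0.039] [88. 18.]
handle 165 [353. 255.] [0.529 0.15  0.04 ] [87. 16.]
handle 180 [333. 272.] [0.55  0.068 0.04 ] [88. 17.]
dish 80 [399. 193.] [0.386 0.435 0.02 ] [96. 40.]
dish 347 [427. 258.] [0.638 0.331 0.015] [109.  70.]
dish 340 [379. 281.] [0.629 0.168 0.015] [112.  64.]
dish 391 [361. 301.] [0.652 0.089 0.015] [111.  68.]
top hood 3153 ((648.9078369140625, -223.7592010498047), (381.3987731933594, 94.40695190429688), 79.93138885498047) 0.09628153476478762
[[569.0, -403.0], [662.0, -420.0], [729.0, -44.0], [636.0, -28.0]]
bar 69 [ 0.6443 -0.2522  0.13  ] ((644.1845092773438, -251.78976440429688), (47.08168029785156, 14.078932762145996), 26.691720962524414)
mat ((560.884521484375, 236.70187377929688), (366.3792724609375, 395.9266052246094), 8.53743839263916)
handle 36 [324. 233.] [0.569 0.076 0.04 ] [38. 15.]
dish 119 [322. 209.] [0.656 0.083 0.015] [113.  61.]
dish 52 [251. 207.] [0.668 0.32  0.013] [47. 54.]
dish 90 [298. 210.] [0.655 0.164 0.014] [72. 60.]
dish 92 [246. 223.] [0.614 0.338 0.017] [98. 59.]
dish 26 [359. 216.] [ 0.63  -0.041  0.013] [28. 21.]
dish 63 [296. 227.] [0.597 0.169 0.016] [64. 36.]
```

View pics/crop1.png

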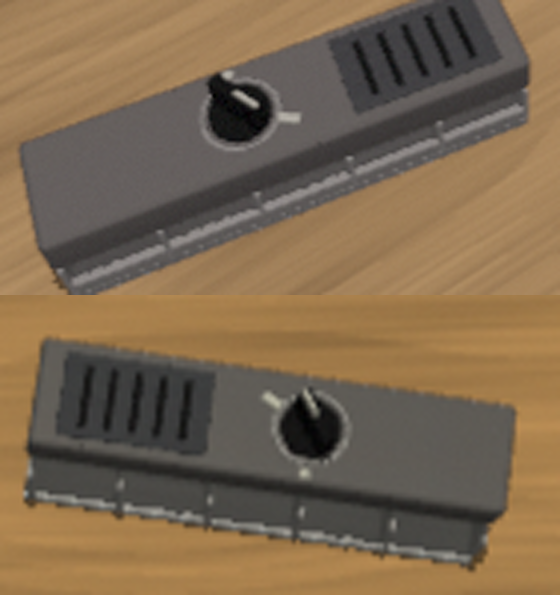

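The crop shows the pointer aimed to the rear, past the clip. The clip is at upper left and the off dot at the front. Next I take precise angles and obstacle positions.

```bash
python3 - <<'E'
from h import *
ax=np.array([np.cos(np.radians(-10)),np.sin(np.radians(-10))])
for n,D in [("scene",[.649,-.2525]),("top",[.6445,-.252])]:
    c=dict(np.load(n+"0.npz")); w=pts(c); X,Y,Z=w[...,0],w[...,1],w[...,2]
    hsv=cv2.cvtColor(c["color"],cv2.COLOR_RGB2HSV); H,S,V=[hsv[...,i].astype(int) for i in range(3)]
    u0=proj(c,[[*D,.097]])[0]; vv,uu=np.mgrid[0:480,0:640]
    near=np.hypot(uu-u0[0],vv-u0[1])<32
    m=near&(V>140)&(S<60); k,l,st,ce=cv2.connectedComponentsWithStats(m.astype(np.uint8))
    print(n,u0)
    for i in range(1,k):
        if st[i,4]<2: continue
        wt=(V*(l==i)-120*(l==i)).astype(float); p=np.array([(uu*wt).sum(),(vv*wt).sum()])/wt.sum()
        for z in (.1,.134):
            q=rays(c,p,z)[0,:2]-D; print(st[i,4],p.round(1),z,"r",np.hypot(*q).round(4),"ang",np.degrees(np.arctan2(q[1],q[0])).round(1))
    hi=(Z>.05)&(X>.2)&(X<.75); 
    for nm,m in [("jug",hi&(Z>.07)&(Z<.12)&(Y<-.2)&(Y>-.5)&(X<.52)&(S<60)),("spk",hi&(Y>.2)&(Y<.6)&(Z<.17)&(V<70)&(X<.56))]:
        q=w[m]; 
        if len(q): print(nm,len(q),np.percentile(q,2,axis=0).round(3),np.percentile(q,98,axis=0).round(3))
    mh=(X>.35)&(X<.85)&(Y>-.05)&(Y<.45)&(Z>.028)&(Z<.06)&((H<15)|(H>170))&(S>60)&(V<150)
    k,l,st,ce=cv2.connectedComponentsWithStats(mh.astype(np.uint8))
    for i in range(1,k):
        if st[i,4]<25: continue
        q=w[l==i][:,:2]; vx=cv2.fitLine(q.astype(np.float32),cv2.DIST_L2,0,.001,.001).ravel(); print("handle",st[i,4],q.mean(0).round(3),np.degrees(np.arctan(vx[1]/vx[0])).round(1))
E
```

```text
scene [237.49975502 349.43060114]
7 [232.  334.7] 0.1 r 0.0392 ang 172.1
7 [232.  334.7] 0.134 r 0.0176 ang 174.6
13 [238. 343.] 0.1 r 0.0143 ang 147.5
13 [238. 343.] 0.134 r 0.0091 ang 24.9
23 [252.4 349.1] 0.1 r 0.0337 ang 54.8
23 [252.4 349.1] 0.134 r 0.0449 ang 30.7
2 [234.5 360. ] 0.1 r 0.0272 ang -38.5
2 [234.5 360. ] 0.134 r 0.045 ang -26.2
14 [250.2 377.8] 0.1 r 0.0775 ang -5.2
14 [250.2 377.8] 0.134 r 0.0947 ang -6.2
jug 484 [ 0.301 -0.493  0.071] [ 0.389 -0.392  0.103]
spk 1535 [0.312 0.397 0.053] [0.399 0.495 0.153]
handle 184 [0.531 0.322] 2.8
handle 196 [0.526 0.15 ] 7.4
handle 217 [0.547 0.068] 9.0
top [426.73289151 202.907161  ]
9 [417.7 195.8] 0.1 r 0.0364 ang 50.0
9 [417.7 195.8] 0.134 r 0.0362 ang 68.9
4 [426.9 195.4] 0.1 r 0.024 ang -3.6
4 [426.9 195.4] 0.134 r 0.0145 ang 20.2
2 [425.5 214. ] 0.1 r 0.0377 ang 170.0
2 [425.5 214. ] 0.134 r 0.0479 ang 164.3
3 [428.9 230. ] 0.1 r 0.0892 ang -179.4
3 [428.9 230. ] 0.134 r 0.0973 ang 176.7
3 [436. 231.] 0.1 r 0.0958 ang -166.0
3 [436. 231.] 0.134 r 0.1021 ang -170.9
jug 159 [ 0.298 -0.463  0.072] [ 0.37  -0.388  0.105]
spk 1243 [0.299 0.398 0.059] [0.388 0.498 0.156]
handle 140 [0.542 0.071] 8.8
handle 148 [0.525 0.324] 2.6
handle 138 [0.52  0.153] 7.7
```

```bash
python3 - <<'E'
from h import *
D=[.647,-.2525]
for yaw in (-156,24,-10,170,-127.5,52.5,-110,-60):
    for z in (.107,.2):
        q=inverse_kinematics([*D,z],[-90,0,yaw]); print(yaw,z,None if q is None else np.round(q,0))
movep([*D,.25],[-90,0,-156])
c=capture("wrist"); cv2.imwrite("pics/w1.png",c["color"][:,:,::-1]); np.savez("w1.npz",**c)
print(c["intrinsics"],read_t(),read_force())
E
```

```text
-156 0.107 [-31.  44.  59.  -0.  77.  35.]
-156 0.2 [-31.  41.  50.  -0.  88.  35.]
24 0.107 [ -31.   44.   59.    0.   77. -145.]
24 0.2 [ -31.   41.   50.    0.   88. -145.]
-10 0.107 [ -31.   44.   59.    0.   77. -111.]
-10 0.2 [ -31.   41.   50.    0.   88. -111.]
170 0.107 [-31.  44.  59.  -0.  77.  69.]
170 0.2 [-31.  41.  50.  -0.  88.  69.]
-127.5 0.107 [-31.  44.  59.  -0.  77.   7.]
-127.5 0.2 [-31.  41.  50.   0.  88.   7.]
52.5 0.107 None
52.5 0.2 None
-110 0.107 [-31.  44.  59.  -0.  77. -11.]
-110 0.2 [-31.  41.  50.  -0.  88. -11.]
-60 0.107 [-31.  44.  59.   0.  77. -61.]
-60 0.2 [-31.  41.  50.   0.  88. -61.]
[[371.64829954   0.         321.20375482]
 [  0.         371.64829954 236.62460929]
 [  0.           0.           1.        ]] 1.9 [-0.48218669 -1.15839384 -1.08034087]
```

View pics/w1.png

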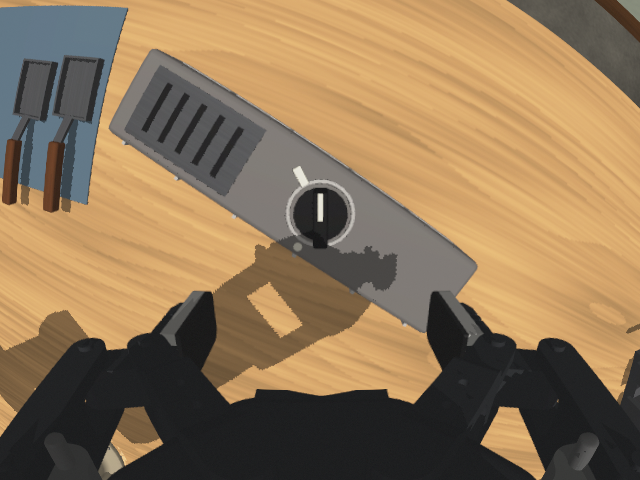

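The view shows the dial ring at (320,214), clip at (300,176), pointer line at (320,207) and dot at (297,247). I turn these into angles.

```bash
cat >> h.py <<'E'
def wrays(c,uv,z):
    K=np.array(c["intrinsics"]);R=cv2.Rodrigues(np.array(c["rvec"],float))[0];t=np.array(c["tvec"],float).ravel()
    o=-R.T@t; a=(np.array(uv,float).reshape(-1,2)-K[:2,2])/K[0,0]; th=np.linalg.norm(a,axis=1)+1e-9
    d=np.c_[a*(np.sin(th)/th)[:,None],np.cos(th)]@R
    return o+d*((z-o[2])/d[:,2])[:,None]
def wdial(c,box=(270,150,370,265)):
    """white blobs around the dial in a wrist picture"""
    hsv=cv2.cvtColor(c["color"],cv2.COLOR_RGB2HSV); x0,y0,x1,y1=box
    m=np.zeros((480,640),np.uint8); m[y0:y1,x0:x1]=((hsv[...,2]>185)&(hsv[...,1]<60))[y0:y1,x0:x1]
    k,l,st,ce=cv2.connectedComponentsWithStats(m)
    for i in range(1,k):
        if st[i,4]<8: continue
        uv=np.argwhere(l==i)[:,::-1]; print(st[i,4],ce[i].round(1)); 
        for z in (.1,.134):
            q=wrays(c,uv,z)[:,:2]; v=cv2.fitLine(q.astype(np.float32),2,0,.0001,.001).ravel()
            print("   z",z,q.mean(0).round(4),"line ang",np.degrees(np.arctan2(v[1],v[0])).round(1))
E
python3 - <<'E'
from h import *
c=dict(np.load("w1.npz")); wdial(c)
g=cv2.cvtColor(c["color"],cv2.COLOR_RGB2GRAY); hsv=cv2.cvtColor(c["color"],cv2.COLOR_RGB2HSV)
# ring: light-grey, brighter than hood; outline fit
m=np.zeros_like(g); m[165:262,275:365]=((g>140)&(hsv[...,1]<40))[165:262,275:365]*255
cs,_=cv2.findContours(m,cv2.RETR_EXTERNAL,cv2.CHAIN_APPROX_NONE)
p=np.vstack([k for k in cs if len(k)>10])[:,0]; q=wrays(c,p,.0985)[:,:2]
(cc,r)=cv2.minEnclosingCircle(q.astype(np.float32)); print("enc",cc,r,len(p))
A=np.c_[q,np.ones(len(q))]; keep=np.ones(len(q),bool)
for _ in range(8):
    s=np.linalg.lstsq(A[keep],(q[keep]**2).sum(1),rcond=None)[0]; ctr=s[:2]/2; r=np.sqrt(s[2]+ctr@ctr); e=abs(np.linalg.norm(q-ctr,axis=1)-r); keep=e<max(.0015,np.median(e)*1.5)
print("ring",ctr,r,keep.sum())
print("rim px",wrays(c,[[323,147]],.0985)[0,:2])
E
```

```text
363 [320.5 190.6]
   z 0.1 [ 0.664  -0.2464] line ang 67.5
   z 0.134 [ 0.6685 -0.2445] line ang 67.5
96 [291.2 208.9]
   z 0.1 [ 0.6387 -0.2292] line ang 16.3
   z 0.134 [ 0.6459 -0.2291] line ang 16.3
135 [320. 207.]
   z 0.1 [ 0.6506 -0.2517] line ang 23.9
   z 0.134 [ 0.6565 -0.2492] line ang 23.9
enc (0.6561629176139832, -0.25354185700416565) 0.04077116400003433 424
ring [ 0.64502955 -0.25432035] 0.029306215454932807 308
rim px [ 0.69974994 -0.23273322]
```

```bash
cat >> h.py <<'E'
def clipang(c,C,thr=185):
    hsv=cv2.cvtColor(c["color"],cv2.COLOR_RGB2HSV); uv=np.argwhere((hsv[...,2]>thr)&(hsv[...,1]<60))[:,::-1]
    q=wrays(c,uv,.1)[:,:2]-C; r=np.linalg.norm(q,axis=1); q=q[(r>.032)&(r<.048)&(q[:,1]>0)]
    return len(q),np.degrees(np.arctan2(*q.mean(0)[::-1]))
E
python3 - <<'E'
from h import *
C=np.array([.645,-.2543]); c=dict(np.load("w1.npz")); print("clip",clipang(c,C))
def log(s): print(s,round(read_t(),1),np.round(read_position(),4),"w",round(read_width(),4),"F",np.round(read_force(),1),"T",np.round(read_wrist_torque(),2))
move_linear([*C,.108],[-90,0,-156]); log("down")
grab(); log("grip")
for y in (-120,-84,-48,-12,-9):
    move_linear([*C,.108],[-90,0,y],feed=.05); log(y)
open_gripper(); log("open")
move_linear([*C,.25],feed=.2)
c=capture("wrist"); cv2.imwrite("pics/w2.png",c["color"][:,:,::-1]); np.savez("w2.npz",**c)
movep([*C,.25],[-90,0,-100]); 
c=capture("wrist"); cv2.imwrite("pics/w3.png",c["color"][:,:,::-1]); np.savez("w3.npz",**c)
print(read_t())
a=cv2.imread("pics/w2.png");b=cv2.imread("pics/w3.png"); cv2.imwrite("pics/w23.png",cv2.hconcat([a[100:320,150:490],b[100:320,150:490]]))
E
```

```text
clip (136, np.float64(50.958813340968426))
down 3.0 [ 0.6454 -0.2546  0.1092] w 0.0851 F [ 0.3  0.9 -0.1] T [-0.04 -0.02  0.04]
grip 3.8 [ 0.645  -0.2543  0.108 ] w 0.0002 F [ 0.4 -0.8  0.6] T [-0.07  0.02 -0.02]
-120 4.5 [ 0.645  -0.2543  0.108 ] w 0.0001 F [ 0.8 -1.1 -1.1] T [ 0.03 -0.01  0.03]
-84 5.3 [ 0.645  -0.2543  0.108 ] w 0.0003 F [-0.3 -0.5 -0.4] T [ 0.    0.   -0.03]
-48 6.1 [ 0.645  -0.2543  0.108 ] w -0.0001 F [ 0.6  0.1 -0.5] T [ 0.01 -0.01 -0.01]
-12 6.9 [ 0.645  -0.2543  0.108 ] w -0.0 F [-0.3  0.9  0.8] T [-0.02 -0.03  0.02]
-9 7.1 [ 0.645  -0.2543  0.108 ] w 0.0002 F [ 0.5 -0.2  0.7] T [0.03 0.02 0.04]
open 7.9 [ 0.645  -0.2543  0.108 ] w 0.0855 F [ 0.2  0.6 -0.4] T [-0.03  0.01 -0.02]
10.275
```

View pics/w23.png

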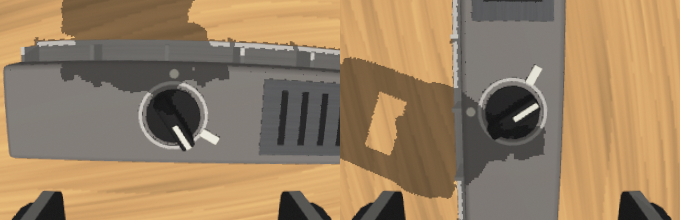

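The fingers closed on nothing (width 0) and the dial did not turn. I look at where the fingers stand relative to the bar.

```bash
python3 - <<'E'
from h import *
C=np.array([.645,-.2543])
for f in ("w2","w3"):
    c=dict(np.load(f+".npz")); print(f,"clip",clipang(c,C)); 
    R=cv2.Rodrigues(c["rvec"].astype(float))[0]; print("cam",(-R.T@c["tvec"].ravel()).round(3), "axis",R[2].round(2))
movep([*C,.16],[-90,0,-156]); move_linear([*C,.108],feed=.1)
print(read_tool_rot(),read_position())
s=capture("scene"); c=capture("wrist"); t=capture("top"); np.savez("s3.npz",**s)
u=proj(s,[[*C,.108]])[0]; print(u)
x,y=int(u[0]),int(u[1]); a=cv2.resize(s["color"][y-70:y+50,x-70:x+70,::-1],(400,343),interpolation=2)
b=cv2.resize(t["color"][150:250,350:490,::-1],(400,286),interpolation=2)
w=cv2.resize(c["color"][:,:,::-1],(400,300)); 
im=np.zeros((600,800,3),np.uint8); im[:343,:400]=a; im[:286,400:]=b; im[300:,400:]=w; cv2.imwrite("pics/look4.png",im)
E
```

```text
w2 clip (142, np.float64(47.895673395742726))
cam [ 0.578 -0.245  0.42 ] axis [ 0.26 -0.04 -0.97]
w3 clip (134, np.float64(50.30766356656781))
cam [ 0.655 -0.19   0.421] axis [-0.04 -0.26 -0.97]
[-8.99416622e+01  3.98095998e-02 -1.55990064e+02] [ 0.64532666 -0.25449897  0.1087613 ]
[235.16867662 346.03983767]
```

View pics/look4.png

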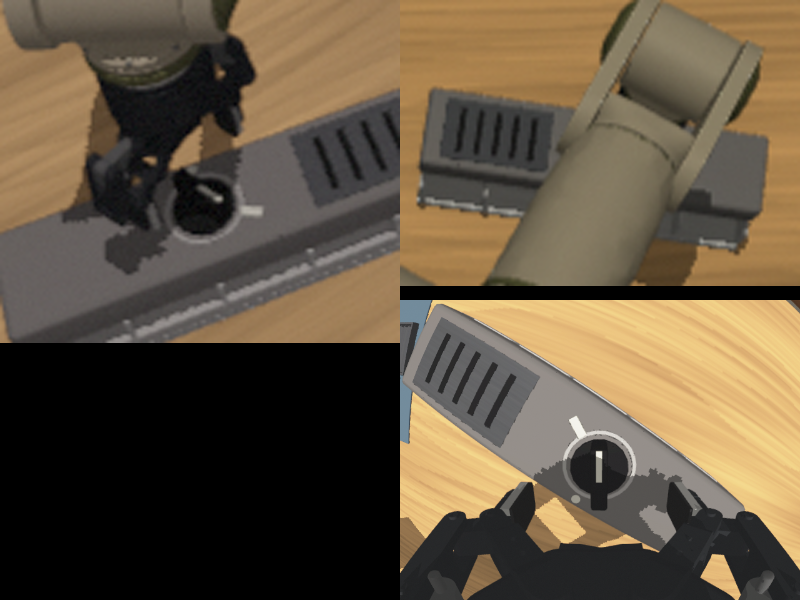

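```bash
python3 - <<'E'
from h import *
C=np.array([.645,-.2543])
grab(); print(read_width(),read_force(),read_position())
s=capture("scene"); c=capture("wrist")
u=proj(s,[[*C,.108]])[0]; x,y=int(u[0]),int(u[1]); a=cv2.resize(s["color"][y-50:y+30,x-50:x+50,::-1],(500,400),interpolation=2)
w=c["color"][150:450,150:490,::-1]
im=np.zeros((400,800,3),np.uint8); im[:400,:460]=a[:,:460]; im[:300,460:]=w; cv2.imwrite("pics/look5.png",im)
# depth cloud near dial in first pictures
for n in("scene","top"):
    k=dict(np.load(n+"0.npz")); p=pts(k).reshape(-1,3); p=p[np.hypot(*(p[:,:2]-C).T)<.03]; print(n,np.histogram(p[:,2],np.arange(.09,.15,.005)))
E
```

```text
-0.0001717649143027039 [-0.47670675 -0.36653324  0.1766501 ] [ 0.64499869 -0.25430699  0.10801471]
scene (array([  5, 131, 162,  54,  22,  14,  20,  19,  88,  22,   0]), array([0.09 , 0.095, 0.1  , 0.105, 0.11 , 0.115, 0.12 , 0.125, 0.13 ,
       0.135, 0.14 , 0.145]))
top (array([27, 62, 64, 28,  7,  9, 11, 23, 25,  9,  1]), array([0.09 , 0.095, 0.1  , 0.105, 0.11 , 0.115, 0.12 , 0.125, 0.13 ,
       0.135, 0.14 , 0.145]))
```

View pics/look5.png

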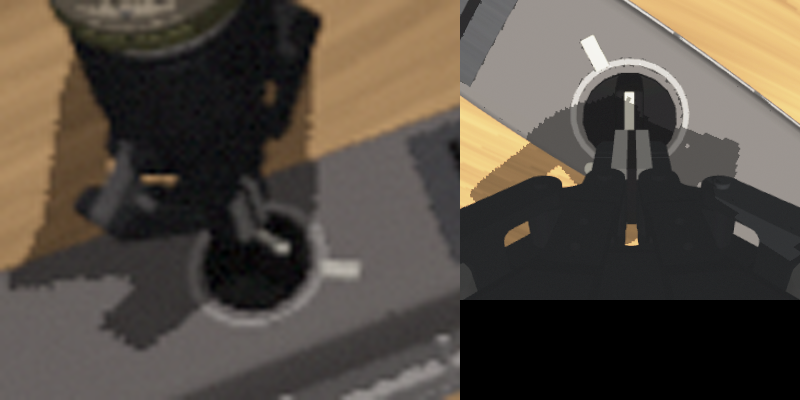

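```bash
cat >> h.py <<'E'
def wproj(c,P):
    K=np.array(c["intrinsics"]);R=cv2.Rodrigues(np.array(c["rvec"],float))[0];t=np.array(c["tvec"],float).ravel()
    p=np.array(P,float).reshape(-1,3)@R.T+t; r=np.hypot(p[:,0],p[:,1]); th=np.arctan2(r,p[:,2]); return p[:,:2]/r[:,None]*(th*K[0,0])[:,None]+K[:2,2]
E
python3 - <<'E'
from h import *
C=np.array([.645,-.2543])
c=capture("wrist"); d=c["range_z"]
print(wproj(c,[[*C,z] for z in(.099,.108,.118,.127,.133)]).round(0))
R=cv2.Rodrigues(c["rvec"].astype(float))[0];print(R[2])
# 3D of pixels along column of left pad (306,*), gap (320,*)
K=c["intrinsics"]
def p3(u,v):
    a=(np.array([u,v])-K[:2,2])/K[0,0];th=np.hypot(*a); r=np.r_[a*np.sin(th)/th,np.cos(th)]; q=r*d[v,u]/r[2]; return (R.T@(q-c["tvec"].ravel())).round(4)
for u in (305,320,334):
    for v in (255,270,282,295,310,325): print(u,v,c["color"][v,u],p3(u,v))
open_gripper(); move_linear([*C,.2]); grab(); c2=capture("wrist"); print("air",read_width())
im=cv2.hconcat([c["color"][200:440,220:420],c2["color"][200:440,220:420]])[:,:,::-1]; cv2.imwrite("pics/look6.png",cv2.resize(im,None,fx=2,fy=2))
E
```

```text
[[319. 267.]
 [319. 273.]
 [319. 280.]
 [319. 288.]
 [319. 293.]]
[-0.23904372 -0.10662702 -0.96513666]
305 255 [29 28 28] [ 0.6585 -0.242   0.1332]
305 270 [29 29 30] [ 0.6527 -0.2445  0.1339]
305 282 [95 94 92] [ 0.6515 -0.2455  0.1435]
305 295 [105 104 100] [ 0.6519 -0.2459  0.1567]
305 310 [105 104 100] [ 0.6519 -0.2464  0.1683]
305 325 [36 37 39] [ 0.6532 -0.2464  0.181 ]
320 255 [159 157 145] [ 0.6618 -0.2473  0.1357]
320 270 [159 157 144] [ 0.6558 -0.25    0.1355]
320 282 [33 34 33] [ 0.6541 -0.2508  0.1441]
320 295 [33 34 33] [ 0.6541 -0.2509  0.1565]
320 310 [33 33 33] [ 0.6541 -0.2509  0.1688]
320 325 [41 39 40] [ 0.6517 -0.252   0.1744]
334 255 [44 43 44] [ 0.6554 -0.2577  0.1048]
334 270 [32 30 31] [ 0.6481 -0.2611  0.1044]
334 282 [105 104 100] [ 0.6565 -0.2557  0.1446]
334 295 [104 103  99] [ 0.6563 -0.2554  0.1569]
334 310 [105 104 100] [ 0.6562 -0.255   0.1692]
334 325 [37 37 39] [ 0.6568 -0.2543  0.1811]
air -0.0002488133818322173
```

View pics/look6.png

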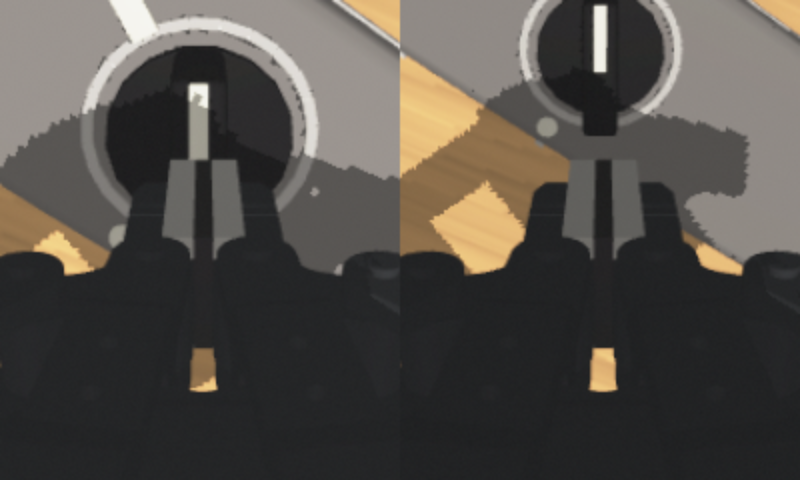

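The fingers really closed above the bar: by depth, the pad tips sit near z≈0.14 while the TCP reading is 0.108. I check this offset with another pose.

```bash
cat >> h.py <<'E'
def wcloud(c):
    K=np.array(c["intrinsics"]);R=cv2.Rodrigues(np.array(c["rvec"],float))[0];t=np.array(c["tvec"],float).ravel()
    v,u=np.mgrid[0:480,0:640]; a=np.stack([(u-K[0,2])/K[0,0],(v-K[1,2])/K[0,0]],-1); th=np.linalg.norm(a,axis=-1)+1e-9
    d=np.array(c["range_z"],float); d[d<=0]=np.nan
    p=np.concatenate([a*(np.tan(th)/th)[...,None],np.ones(th.shape+(1,))],-1)*d[...,None]
    return (p-t)@R
E
python3 - <<'E'
from h import *
C=np.array([.645,-.2543])
c=capture("wrist"); w=wcloud(c)
for v in range(270,290,2): print(v,c["color"][v,305],w[v,305].round(4),w[v,333].round(4))
P=np.array(read_position()); print(P,read_joint_positions())
# top / scene camera check: TCP region cloud lowest points close to the tool axis
for n in("scene",):
    p=pts(capture(n)).reshape(-1,3); q=p[(np.hypot(*(p[:,:2]-P[:2]).T)<.02)&(p[:,2]>.15)]; print(n,len(q),np.sort(q[:,2])[:8].round(3))
E
```

```text
270 [83 81 78] [ 0.6072 -0.2583  0.0986] [ 0.616  -0.2784  0.0982]
272 [83 80 78] [nan nan nan] [ 0.615  -0.2789  0.0997]
274 [82 80 78] [ 0.6044 -0.2596  0.0994] [ 0.6133 -0.2796  0.0993]
276 [83 79 76] [ 0.6028 -0.2603  0.0992] [ 0.6117 -0.2804  0.099 ]
278 [79 77 75] [ 0.6011 -0.261   0.0989] [ 0.6103 -0.281   0.0993]
280 [101  95  88] [ 0.6513 -0.2455  0.233 ] [ 0.6561 -0.2556  0.2338]
282 [106  99  90] [ 0.6518 -0.2454  0.2365] [ 0.6565 -0.2553  0.237 ]
284 [104  98  90] [ 0.6517 -0.2455  0.2381] [ 0.6562 -0.2554  0.2384]
286 [101  98  93] [ 0.6514 -0.2457  0.2394] [ 0.6558 -0.2555  0.2393]
288 [99 97 92] [ 0.6518 -0.2456  0.2423] [ 0.6562 -0.2553  0.2423]
[ 0.64500254 -0.2542792   0.2000014 ] [-3.11727382e+01  4.08889332e+01  5.07854712e+01  4.47605147e-04
  8.83258662e+01  3.48280209e+01]
scene 722 [0.229 0.231 0.232 0.232 0.232 0.233 0.233 0.235]
```

Scene and wrist cameras agree: the real tips sit 32 mm behind the reported TCP. I correct for this and grip the dial.

```bash
cat >> h.py <<'E'
DZ=.032   # real fingertip z = reported TCP z + DZ
def log(s): print(s,round(read_t(),1),np.round(read_position(),4),"w",round(read_width(),4),"F",np.round(read_force(),1),"T",np.round(read_wrist_torque(),2))
E
python3 - <<'E'
from h import *
C=np.array([.645,-.2543]); z=.110-DZ
open_gripper(); move_linear([*C,z],[-90,0,-156],feed=.1); log("down")
grab(); log("grip")
if .008<read_width()<.02:
    for y in (-140,-120,-84,-48,-20,-12,-9):
        move_linear([*C,z],[-90,0,y],feed=.05); log(y)
        if abs(read_wrist_torque()[2])>1.5: break
    open_gripper(); log("open")
    move_linear([*C,.2],feed=.2)
    c=capture("wrist"); cv2.imwrite("pics/w7.png",c["color"][100:400,150:490,::-1]); np.savez("w7.npz",**c)
E
```

```text
down 17.6 [ 0.6453 -0.2545  0.0787] w 0.0853 F [ 0.4  0.4 -0.1] T [ 0.01 -0.01  0.04]
grip 18.2 [ 0.6446 -0.2535  0.0783] w 0.0109 F [-4.5  3.8  4.4] T [0.55 0.54 0.04]
-140 18.6 [ 0.6449 -0.2538  0.0783] w 0.0109 F [-3.1  4.1  4.9] T [0.66 0.42 0.04]
-120 19.1 [ 0.6453 -0.2542  0.0783] w 0.0111 F [0.1 3.6 3.3] T [ 0.49 -0.03  0.03]
-84 19.9 [ 0.6462 -0.2543  0.0783] w 0.0114 F [4.9 3.9 1.5] T [ 0.4  -0.96 -0.03]
-48 20.7 [ 0.647  -0.2539  0.0783] w 0.011 F [10.7  4.8 -0.3] T [ 0.67 -1.67  0.05]
-20 21.3 [ 0.6473 -0.2532  0.0783] w 0.0109 F [12.5  5.6 -0.5] T [ 1.01 -1.92  0.  ]
-12 21.6 [ 0.6474 -0.2531  0.0783] w 0.0109 F [12.2  6.1  1.2] T [ 1.12 -1.97  0.06]
-9 21.9 [ 0.6474 -0.253   0.0783] w 0.011 F [12.2  7.3 -0.5] T [ 1.19 -1.93 -0.45]
open 22.6 [ 0.645  -0.2544  0.078 ] w 0.0853 F [-1.2  0.  -0.5] T [ 0.03  0.03 -0.01]
```

View pics/w7.png

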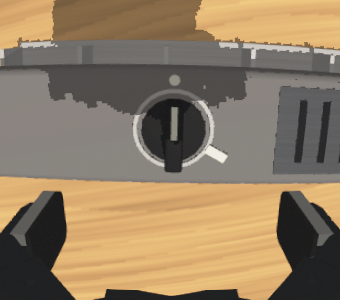

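The dial is at off: bar in line with the dot, end stop felt. Next the first pan, re-measured with the wrist camera before the grasp.

```bash
cat >> h.py <<'E'
G=np.array([.635,-.2212]); A=np.radians(-10); GX=np.array([np.cos(A),np.sin(A)]); GY=np.array([-np.sin(A),np.cos(A)])
def gw(x,y): return G+x*GX+y*GY
def handle(exp):
    c=capture("wrist"); w=wcloud(c); h=cv2.cvtColor(c["color"],cv2.COLOR_RGB2HSV); H,S,V=[h[...,i] for i in range(3)]
    m=(w[...,2]>.034)&(w[...,2]<.052)&((H<15)|(H>170))&(S>60)&(V<170)
    k,l,st,ce=cv2.connectedComponentsWithStats(m.astype(np.uint8)); out=[]
    for i in range(1,k):
        if st[i,4]<80: continue
        q=w[l==i][:,:2]; v=cv2.fitLine(q.astype(np.float32),cv2.DIST_HUBER,0,.001,.001).ravel()
        r=cv2.minAreaRect(q.astype(np.float32)*1000); out.append((np.array(r[0])/1000,np.degrees(np.arctan(v[1]/v[0])),np.sort(r[1]).round(0)))
    for o in out: print("  seen",o)
    return min(out,key=lambda o:np.linalg.norm(o[0]-exp))
ZG=.016-DZ   # TCP z for the grasp on the mat
def pick(exp,ang):
    movep([*exp,.20],[-90,0,ang]); p,a,s=handle(exp)
    d=np.array([np.cos(np.radians(a)),np.sin(np.radians(a))]); p=p-.005*d
    move_linear([*p,.10],[-90,0,a],feed=.25); p2,a2,s=handle(p); print("  2nd",p2-.005*d-p,a2-a)
    if np.linalg.norm(p2-p)<.02 and s[1]>75: p=p2-.005*d; a=a2
    move_linear([*p,ZG],[-90,0,a],feed=.12); grab(); log("grip"); 
    move_linear([*p,.10],feed=.15); log("lift"); return p,a
E
python3 - <<'E'
from h import *
for e,a in [([.545,.07],9),([.524,.151],8),([.529,.322],4)]:
    print(inverse_kinematics([*e,ZG],[-90,0,a]) is not None)
for b in(4,2,0):
    for x in (-100-120,12-120):
        q=inverse_kinematics([*gw(x,(b-2)*.074),ZG],[-90,0,-10]); print(b,None if q is None else np.round(q))
pick(np.array([.545,.07]),9)
s=capture("scene");c=capture("wrist"); im=np.hstack([s["color"][100:420,140:540],c["color"][100:420,120:520]]); cv2.imwrite("pics/p1.png",im[:,:,::-1])
E
```

```text
True
True
True
4 None
4 None
2 None
2 None
0 None
0 None
  seen (array([0.52235083, 0.15221782]), np.float32(7.343735), array([18., 89.]))
  seen (array([0.54607172, 0.07104465]), np.float32(9.375481), array([17., 92.]))
  seen (array([0.52959485, 0.32422018]), np.float32(2.079971), array([19., 92.]))
  seen (array([0.5216991 , 0.15193257]), np.float32(7.2494187), array([18., 88.]))
  seen (array([0.54631201, 0.07127045]), np.float32(9.354496), array([18., 93.]))
  seen (array([0.50519135, 0.3085625 ]), np.float32(7.1877613), array([21., 90.]))
  2nd [0.0002403  0.00022581] -0.02098465
grip 27.1 [ 0.5414  0.0705 -0.0159] w 0.0172 F [-0.2  0.9  1.1] T [0.09 0.08 0.05]
lift 28.0 [0.5407 0.0705 0.099 ] w 0.0169 F [ 0.2 -0.3 -1.6] T [-0.    0.13  0.  ]
```

View pics/p1.png

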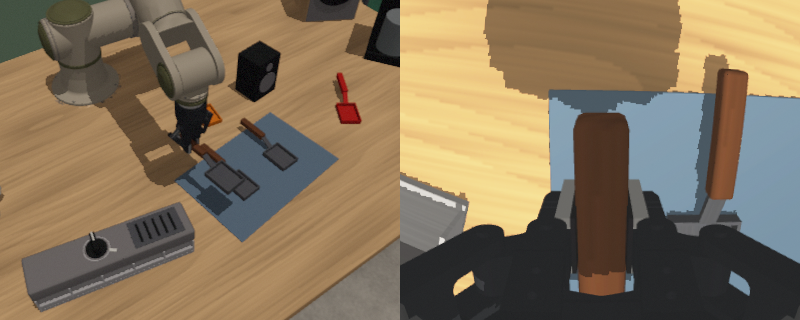

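The pan is held; another pan (seen now at (0.505,0.309)) was knocked aside. Next I sort out the IK at the bays.

```bash
python3 - <<'E'
from h import *
print(np.round(read_joint_positions()))
for b in(4,2,0):
  for x in (-220,-108):
    p=gw(x,(b-2)*.074)
    for z in(-.016,-.004,.05,.1):
      for yaw in(-10,170):
        q=inverse_kinematics([*p,z],[-90,0,yaw]); print(b,x,p.round(3),z,yaw,None if q is None else np.round(q))
E
```

```text
[  -5.   26.   90.   -0.   64. -104.]
4 -220 [-215.997   38.127] -0.016 -10 None
4 -220 [-215.997   38.127] -0.016 170 None
4 -220 [-215.997   38.127] -0.004 -10 None
4 -220 [-215.997   38.127] -0.004 170 None
4 -220 [-215.997   38.127] 0.05 -10 None
4 -220 [-215.997   38.127] 0.05 170 None
4 -220 [-215.997   38.127] 0.1 -10 None
4 -220 [-215.997   38.127] 0.1 170 None
4 -108 [-105.699   18.679] -0.016 -10 None
4 -108 [-105.699   18.679] -0.016 170 None
4 -108 [-105.699   18.679] -0.004 -10 None
4 -108 [-105.699   18.679] -0.004 170 None
4 -108 [-105.699   18.679] 0.05 -10 None
4 -108 [-105.699   18.679] 0.05 170 None
4 -108 [-105.699   18.679] 0.1 -10 None
4 -108 [-105.699   18.679] 0.1 170 None
2 -220 [-216.023   37.981] -0.016 -10 None
2 -220 [-216.023   37.981] -0.016 170 None
2 -220 [-216.023   37.981] -0.004 -10 None
2 -220 [-216.023   37.981] -0.004 170 None
2 -220 [-216.023   37.981] 0.05 -10 None
2 -220 [-216.023   37.981] 0.05 170 None
2 -220 [-216.023   37.981] 0.1 -10 None
2 -220 [-216.023   37.981] 0.1 170 None
2 -108 [-105.724   18.533] -0.016 -10 None
2 -108 [-105.724 
[... 241 characters left out ...]
[-105.724   18.533] 0.1 170 None
0 -220 [-216.048   37.836] -0.016 -10 None
0 -220 [-216.048   37.836] -0.016 170 None
0 -220 [-216.048   37.836] -0.004 -10 None
0 -220 [-216.048   37.836] -0.004 170 None
0 -220 [-216.048   37.836] 0.05 -10 None
0 -220 [-216.048   37.836] 0.05 170 None
0 -220 [-216.048   37.836] 0.1 -10 None
0 -220 [-216.048   37.836] 0.1 170 None
0 -108 [-105.75    18.387] -0.016 -10 None
0 -108 [-105.75    18.387] -0.016 170 None
0 -108 [-105.75    18.387] -0.004 -10 None
0 -108 [-105.75    18.387] -0.004 170 None
0 -108 [-105.75    18.387] 0.05 -10 None
0 -108 [-105.75    18.387] 0.05 170 None
0 -108 [-105.75    18.387] 0.1 -10 None
0 -108 [-105.75    18.387] 0.1 170 None
```

```bash
cat >> h.py <<'E'
def place(b):
    y=(b-2)*.074; R=[-90,0,-10]; zp=ZG+.011   # pan underside at 14 mm
    P=lambda x,z:[*gw(x,y),z]
    for z in (zp,.1):
        for x in (-.22,-.1):
            if inverse_kinematics(P(x,z),R) is None: print("no IK",x,z); return
    movep(P(-.22,.10),R); log("over"); move_linear(P(-.22,zp),R,feed=.12); log("low")
    move_linear(P(-.16,zp),feed=.06); log("in"); move_linear(P(-.118,zp),feed=.05); log("in2")
    move_linear(P(-.118,ZG+.008),feed=.03); log("lower")
    x=-.118
    while x<-.094:
        x+=.002; move_linear(P(x,ZG+.008),feed=.02); f=np.array(read_force()[:2])@GX
        if f<-6: break
    log(f"push x={x:.3f} f={f:.1f}")
E
python3 - <<'E'
from h import *
place(4)
E
```

```text
over 28.7 [ 0.4442 -0.0375  0.1   ] w 0.0173 F [ 0.9 -1.1 -1.1] T [ 0.01  0.14 -0.02]
low 29.8 [ 0.4445 -0.0373 -0.0045] w 0.0171 F [ 0.   0.5 -1.8] T [ 0.03  0.16 -0.06]
in 30.9 [ 0.5028 -0.0476 -0.0051] w 0.0168 F [-0.4 -0.3 -1.7] T [-0.01  0.21  0.04]
in2 31.9 [ 0.5442 -0.0549 -0.0051] w 0.017 F [-0.5  0.  -2.3] T [ 0.01  0.17 -0.04]
lower 32.1 [ 0.5443 -0.0549 -0.0081] w 0.0171 F [-0.1  0.1 -0.8] T [0.02 0.18 0.03]
push x=-0.104 f=-14.1 33.9 [ 0.5557 -0.0564 -0.0087] w 0.0171 F [-13.8   3.1   3.6] T [ 0.43  1.88 -0.12]
```

Home contact came at the expected depth. I release, retreat and look.

```bash
cat >> h.py <<'E'
def retreat(b):
    open_gripper(); p=read_position(); move_linear([p[0],p[1],.12],feed=.2)
E
python3 - <<'E'
from h import *
retreat(4); p=read_position()
move_linear([p[0]-.08,p[1]-.02,.16],feed=.2)
c=capture("wrist"); s=capture("scene"); im=np.hstack([s["color"][100:420,140:540],c["color"][100:420,120:520]]); cv2.imwrite("pics/p2.png",im[:,:,::-1])
print(handle(gw(-.103,.148)), gw(-.103,.148)); log("")
E
```

```text
seen (array([0.52204144, 0.15164771]), np.float32(6.8436728), array([18., 90.]))
  seen (array([ 0.56232019, -0.05918624]), np.float32(-9.806959), array([18., 97.]))
(array([ 0.56232019, -0.05918624]), np.float32(-9.806959), array([18., 97.])) [ 0.55926473 -0.05756269]
 36.1 [ 0.4781 -0.0769  0.1591] w 0.0857 F [-0.5 -0.7 -0.5] T [ 0.01 -0.    0.01]
```

View pics/p2.png

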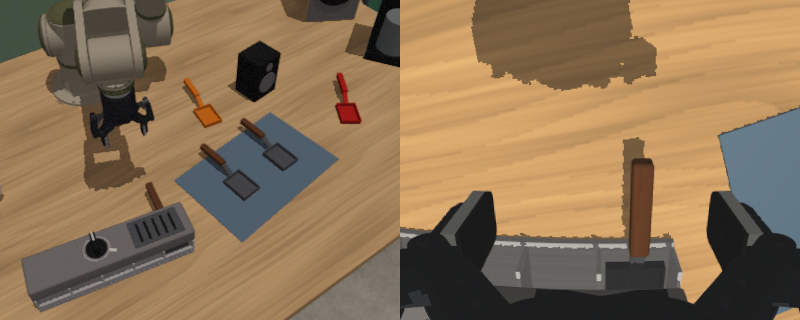

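The pan sits in bay 4, home, yaw matching the grill. Now the second pan into bay 2.

```bash
python3 - <<'E'
from h import *
pick(np.array([.522,.152]),7)
if read_width()>.012:
    place(2)
E
```

```text
seen (array([0.52239465, 0.15267007]), np.float32(7.854741), array([18., 89.]))
  seen (array([0.50668475, 0.30883835]), np.float32(4.6413836), array([18., 92.]))
  seen (array([ 0.56201776, -0.05802464]), np.float32(-9.883317), array([19., 95.]))
  seen (array([0.52209222, 0.1527829 ]), np.float32(7.66326), array([18., 89.]))
  seen (array([0.50724792, 0.3083891 ]), np.float32(5.1363497), array([19., 94.]))
  seen (array([ 0.56408649, -0.05824837]), np.float32(-9.693668), array([ 19., 100.]))
  2nd [-0.00030243  0.00011282] -0.19148111
grip 39.5 [ 0.5172  0.1521 -0.0159] w 0.0168 F [-0.8 -0.   1.1] T [0.08 0.04 0.02]
lift 40.4 [0.5165 0.152  0.099 ] w 0.0171 F [ 0.2  0.2 -1.3] T [-0.05  0.19  0.03]
over 41.7 [ 0.4187 -0.1824  0.0999] w 0.0173 F [ 0.4  0.  -2. ] T [-0.02  0.17 -0.03]
low 42.7 [ 0.4188 -0.1832 -0.0045] w 0.017 F [-0.4  0.2 -1.5] T [-0.02  0.19 -0.02]
in 43.9 [ 0.4771 -0.1933 -0.0051] w 0.0172 F [ 0.4  0.2 -1.7] T [0.03 0.16 0.01]
in2 44.9 [ 0.5185 -0.2006 -0.0051] w 0.0171 F [-1.   0.7 -0.9] T [ 0.03  0.15 -0.01]
lower 45.1 [ 0.5186 -0.2007 -0.0081] w 0.0173 F [ 0.2 -0.1 -1.3] T [ 0.05  0.13 -0.03]
push x=-0.108 f=-7.3 46.4 [ 0.5273 -0.2018 -0.0084] w 0.0168 F [-7.   1.9 -0. ] T [ 0.2   1.   -0.04]
```

```bash
python3 - <<'E'
from h import *
retreat(2); pick(np.array([.507,.3085]),5)
if read_width()>.012: place(0)
E
```

```text
seen (array([0.50507025, 0.30920959]), np.float32(5.9332414), array([17., 89.]))
  seen (array([ 0.55961713, -0.05743272]), np.float32(-9.776507), array([20., 91.]))
  seen (array([0.5037197 , 0.67118878]), np.float32(-33.48397), array([15., 88.]))
  seen (array([0.50717514, 0.30964594]), np.float32(5.758838), array([18., 94.]))
  2nd [0.00210489 0.00043634] -0.17440319
grip 52.1 [ 0.5023  0.3092 -0.0159] w 0.0168 F [0.1 0.4 1.9] T [ 0.03  0.02 -0.01]
lift 53.0 [0.5016 0.3089 0.0989] w 0.0173 F [-0.8  0.1 -1.6] T [ 0.02  0.16 -0.03]
over 55.3 [ 0.3931 -0.3283  0.1   ] w 0.016 F [ 0.6 -0.1 -2. ] T [0.   0.14 0.  ]
low 56.3 [ 0.393  -0.3292 -0.0043] w 0.0161 F [ 0.5 -0.  -1.1] T [ 0.07  0.18 -0.01]
in 57.5 [ 0.4515 -0.3391 -0.005 ] w 0.0161 F [-0.1  0.1 -1.3] T [ 0.04  0.19 -0.04]
in2 58.5 [ 0.4897 -0.3455 -0.0061] w 0.0162 F [-20.3   3.2   3.2] T [ 0.24  2.85 -0.02]
lower 58.7 [ 0.4895 -0.3455 -0.0089] w 0.0164 F [-23.3   3.6   7.2] T [0.3  2.83 0.08]
push x=-0.116 f=-33.0 59.0 [ 0.4895 -0.3458 -0.0095] w 0.0159 F [-33.1   2.4   6.4] T [-0.07  4.4  -0.45]
```

Contact came early and the width shifted by 1 mm, so the grip probably slackened in transit. I back off the push and look.

```bash
python3 - <<'E'
from h import *
move_linear([*gw(-.121,-.148),ZG+.008],feed=.03); log("back")
s=capture("scene");c=capture("wrist");t=capture("top")
im=np.zeros((600,800,3),np.uint8); im[:300,:400]=s["color"][180:480,20:420]; im[:300,400:]=c["color"][150:450,120:520]
im[300:,:400]=cv2.resize(t["color"][150:300,340:540],(400,300),interpolation=2)
cv2.imwrite("pics/p3.png",im[:,:,::-1])
E
```

```text
back 59.3 [ 0.49   -0.3458 -0.0082] w 0.0159 F [-4.2 -0.1 -0.3] T [ 0.08  0.82 -0.12]
```

View pics/p3.png

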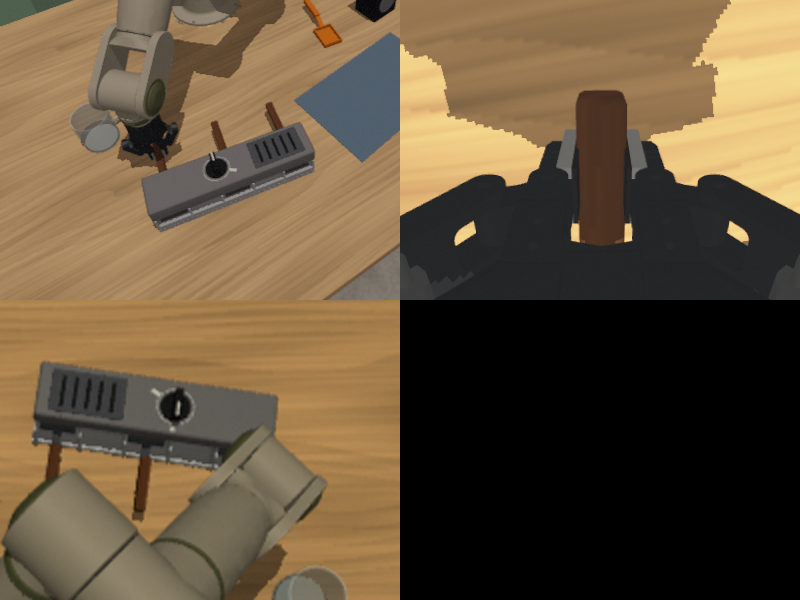

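```bash
python3 - <<'E'
from h import *
retreat(0); log("up")
p=read_position(); move_linear([p[0]-.05,p[1]+.02,.19],feed=.2)
c=capture("wrist"); w=wcloud(c); h=cv2.cvtColor(c["color"],cv2.COLOR_RGB2HSV); H,S,V=[h[...,i] for i in range(3)]
m=(w[...,2]>.03)&(w[...,2]<.07)&((H<15)|(H>170))&(S>60)&(V<170)
k,l,st,ce=cv2.connectedComponentsWithStats(m.astype(np.uint8))
for i in range(1,k):
    if st[i,4]<80: continue
    q=w[l==i]; e=(q[:,:2]-G)@np.c_[GX,GY]; o=np.argsort(e[:,0]); n=len(o)
    f=np.polyfit(e[:,0],e[:,1],1); g=np.polyfit(e[:,0],q[:,2],1)
    print("handle grill x",np.percentile(e[:,0],[1,99]).round(4),"y",e[:,1].mean().round(4),"yaw",np.degrees(f[0]).round(1),"z slope",np.degrees(g[0]).round(1),"z",np.median(q[:,2]).round(4), ce[i].round())
cv2.imwrite("pics/p4.png",c["color"][:,:,::-1]); log("")
E
```

```text
up 60.9 [ 0.4897 -0.3455  0.1187] w 0.0852 F [ 0.7  1.3 -1.2] T [-0.   -0.01  0.02]
handle grill x [-0.1485 -0.0615] y -0.1486 yaw -0.3 z slope 1.2 z 0.0507 [309. 288.]
handle grill x [-0.1487 -0.0911] y -0.0035 yaw 1.7 z slope 2.4 z 0.0505 [463. 271.]
handle grill x [-0.1476 -0.0604] y 0.1426 yaw -0.1 z slope 0.4 z 0.0501 [577. 280.]
 61.6 [ 0.4397 -0.3253  0.1883] w 0.085 F [ 0.3 -0.7 -0.2] T [-0.02  0.03 -0.04]
```

View pics/p4.png

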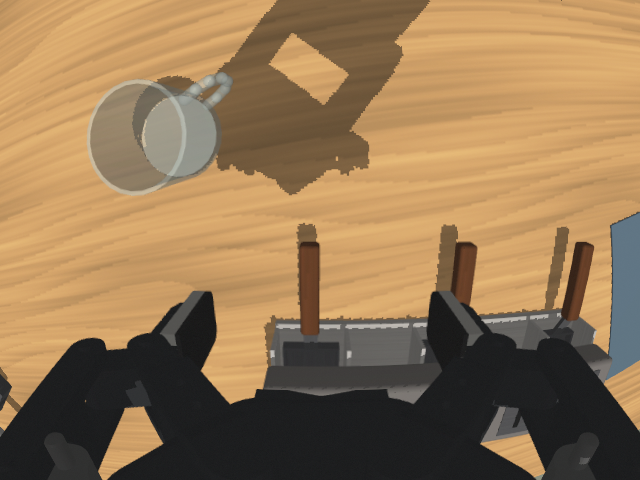

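All three pans are home: handle ends at grill x = −148 ±1 mm (expected −148), so the early contact was a slip in the grip. Next I refine the clip angle from saved pictures, with the ring centre taken in the same picture.

```bash
cat >> h.py <<'E'
def ring(c,C0):
    g=cv2.cvtColor(c["color"],cv2.COLOR_RGB2GRAY); hs=cv2.cvtColor(c["color"],cv2.COLOR_RGB2HSV)
    uv=np.argwhere((g>135)&(hs[...,1]<50))[:,::-1]; q=wrays(c,uv,.0985)[:,:2]; ctr=np.array(C0,float); r=.0275
    for _ in range(15):
        e=abs(np.linalg.norm(q-ctr,axis=1)-r); k=e<.0035; s=np.linalg.lstsq(np.c_[q[k],np.ones(k.sum())],(q[k]**2).sum(1),rcond=None)[0]; ctr=s[:2]/2; r=np.sqrt(s[2]+ctr@ctr)
    return ctr,r,k.sum()
def dialinfo(c,C0=(.645,-.2535)):
    C,r,n=ring(c,C0); print("ring",C.round(4),round(r,4),n,"clip",clipang(c,C))
    hs=cv2.cvtColor(c["color"],cv2.COLOR_RGB2HSV); uv=np.argwhere((hs[...,2]>125)&(hs[...,1]<60))[:,::-1]; q=wrays(c,uv,.134)[:,:2]-C; q=q[np.linalg.norm(q,axis=1)<.0235]
    v=cv2.fitLine(q.astype(np.float32),cv2.DIST_HUBER,0,.0001,.001).ravel(); m=q.mean(0); v=v[:2]*np.sign(v[:2]@m)
    print("pointer n",len(q),"line",np.degrees(np.arctan2(v[1],v[0])).round(1),"centroid",np.degrees(np.arctan2(m[1],m[0])).round(1))
    uv=np.argwhere((hs[...,2]>125)&(hs[...,1]<60))[:,::-1]; q=wrays(c,uv,.0975)[:,:2]-C; a=np.degrees(np.arctan2(q[:,1],q[:,0])); r=np.linalg.norm(q,axis=1)
    k=(r>.0325)&(r<.044)&(abs(a-170)<15); print("dot n",k.sum(),a[k].mean().round(1) if k.any() else None)
E
python3 - <<'E'
from h import *
for f in("w1","w3","w7"): print(f); dialinfo(dict(np.load(f+".npz")))
E
```

```text
w1
ring [ 0.6452 -0.2542] 0.0294 698 clip (133, np.float64(51.03643418327744))
pointer n 388 line -126.8 centroid -94.3
dot n 40 169.6
w3
ring [ 0.6457 -0.254 ] 0.029 468 clip (127, np.float64(50.85827946833227))
pointer n 188 line 15.5 centroid 13.7
dot n 46 170.9
w7
ring [ 0.6462 -0.254 ] 0.0294 790 clip (167, np.float64(51.245655641946016))
pointer n 999 line 82.4 centroid -1.6
dot n 81 170.0
```

```bash
python3 - <<'E'
from h import *
C=np.array([.6465,-.2533]); z=.110-DZ
p=read_position(); move_linear([p[0],p[1],.24],feed=.2)
movep([*C,.2],[-90,0,-10]); move_linear([*C,z],feed=.1); log("down")
grab(); log("grip")
if read_width()>.008:
    for y in (-40,-70,-100,-129):
        move_linear([*C,z],[-90,0,y],feed=.05); log(y)
open_gripper(); log("open"); move_linear([*C,.2],feed=.2)
c=capture("wrist"); cv2.imwrite("pics/w8.png",c["color"][60:460,120:520,::-1]); np.savez("w8.npz",**c)
print(ring(c,(.645,-.2535)),clipang(c,ring(c,(.645,-.2535))[0]))
hs=cv2.cvtColor(c["color"],cv2.COLOR_RGB2HSV); R=ring(c,(.645,-.2535))[0]
uv=np.argwhere((hs[...,2]>150)&(hs[...,1]<60))[:,::-1]; q=wrays(c,uv,.134)[:,:2]-R; a=np.radians(51); al=q@[np.cos(a),np.sin(a)]; ac=q@[-np.sin(a),np.cos(a)]
k=(al>-.002)&(al<.023)&(abs(ac)<.008); print("pointer",k.sum(),np.degrees(np.polyfit(al[k],ac[k],1)[0])+51, 51+np.degrees(np.arctan2(ac[k].mean(),al[k].mean())))
E
```

```text
down 64.2 [ 0.6468 -0.2535  0.0788] w 0.0851 F [-0.2 -0.7 -0. ] T [-0.04  0.    0.01]
grip 64.9 [ 0.6466 -0.2529  0.0782] w 0.0112 F [-0.5  1.8  2.8] T [ 0.4   0.1  -0.13]
-40 65.6 [ 0.6464 -0.2532  0.0782] w 0.0107 F [-2.3  3.   3.1] T [ 0.34  0.38 -0.04]
-70 66.2 [ 0.6461 -0.2535  0.0782] w 0.011 F [-4.8  2.5  5.4] T [ 0.23  0.86 -0.03]
-100 66.9 [ 0.6458 -0.2534  0.0782] w 0.0111 F [-7.   2.7  7. ] T [ 0.33  1.18 -0.05]
-129 67.6 [ 0.6455 -0.2533  0.0782] w 0.0111 F [-8.7  2.   5.9] T [ 0.48  1.48 -0.07]
open 68.3 [ 0.6465 -0.2533  0.078 ] w 0.0855 F [0.2 0.9 0.1] T [ 0.01 -0.02  0.04]
(array([ 0.64545916, -0.25435873]), np.float64(0.029297045519645997), np.int64(802)) (192, np.float64(51.02687501129735))
pointer 184 52.07188919417977 53.492324872556615
```

View pics/w8.png

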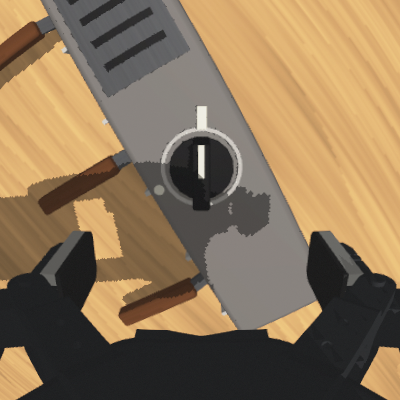

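The pointer lines up with the clip within about 1°. I move clear, do a last check and hand in.

```bash
python3 - <<'E'
from h import *
movep([.43,-.20,.25],[-90,0,-10]); c=capture("wrist"); w=wcloud(c); h=cv2.cvtColor(c["color"],cv2.COLOR_RGB2HSV); H,S,V=[h[...,i] for i in range(3)]
m=(w[...,2]>.03)&(w[...,2]<.07)&((H<15)|(H>170))&(S>60)&(V<170)
k,l,st,ce=cv2.connectedComponentsWithStats(m.astype(np.uint8))
for i in range(1,k):
    if st[i,4]<80: continue
    e=(w[l==i][:,:2]-G)@np.c_[GX,GY]; print("handle",np.percentile(e[:,0],[1,99]).round(4),e[:,1].mean().round(4))
E
python3 - <<'E'
from h import *
s=capture("scene"); cv2.imwrite("pics/final.png",s["color"][:,:,::-1])
E
```

```text
handle [-0.502  -0.4168] 0.4012
handle [-0.1489 -0.0646] -0.1451
handle [-0.1481 -0.0605] -0.0013
handle [-0.1478 -0.0923] 0.1447
```

View pics/final.png

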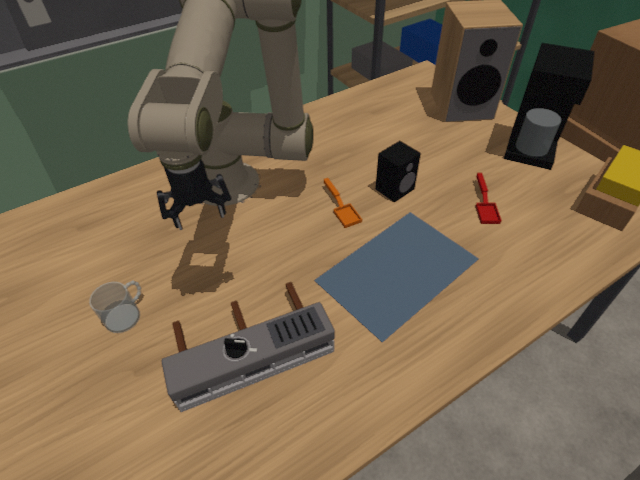

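The mat is empty, three handles stand out of the grill front, the pointer is towards the clip at (252,349), and the mug and speaker are where they were.

```bash
python3 -c "
from station import *
print(read_t()); print(sign_off())"
```

```text
71.1
the job is handed in; nothing more can be done
None
```

The job is done and handed in at about 71 s. I turned the dial to off and felt the end stop. I then slid the three pans from the mat into bays 4, 2 and 0, and last turned the dial to the clip and let go.

**Last checks**
- **Pans:** All three handle ends are at grill x ≈ −148 mm, which is the fully-home value, to within 1 mm. The mat is empty.
- **Dial:** The line fit puts the pointer at about 52° and the clip at 51°. A cruder centroid estimate gave 53.5°.
- **Mug and speaker:** They look unmoved in the final picture, and the gripper is clear of everything.

**What went wrong or disagreed**
- **Fingertip height:** The real fingertips sat about 32 mm higher than the reported TCP. My first dial grips closed on air above the bar, so I measured the offset with two cameras and corrected for it.
- **Knocked pan:** The third pan was knocked aside early in the run. I found it again with the wrist camera before picking it up.
- **Third pan push:** This pan shifted in the grip by about 10 mm on the way, so it met the rear lip early. The push reached about 33 N on the wrist before I backed off. The pan measured fully home after release.

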